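# Switch off the finishing machine and tip out the handle blanks

## Robot

A 6-joint arm with a two-finger parallel gripper is mounted at the origin on the work surface. World frame = base frame: x ahead of the robot, y to its left, z up, the work surface at z = 0. Lengths are in m, angles in rad, forces in N, time in s.
With the tool pointing down it reaches from about 0.35 to 0.875 m from the base axis. Payload 4.2 kg.
Tool frame: the origin (TCP) lies between the finger pads; the fingertips stand 8 mm ahead of it and the grasp point (between the pads) lies 11 mm behind it (env.nose_length is the distance from the TCP to the fingertips, in m); z points along the fingers, y is the line along which they close (so a half turn about z gives the same grasp; the last joint's range is limited). The gripper opens to 85 mm and grips with 20 to 120 N. Pads are 22 mm wide; open, the fingers measure 114 mm over their backs; the gripper's body (76 mm by 85 mm) begins 54 mm behind the grasp point. The pads swing forward as they close: fully open they stand 13 mm farther back than shut.
Start: joints at [1.575, 0.385, 0.008, 0, -1.194, -0.259], TCP at [0.158, 0.605, 0.239] pointing down, gripper open.
Joint ranges: [-3.14, 3.14], [-1.21, 2.06], [-1.07, 1.41], [-3.16, 2.05], [-2.99, -0.16], [-3.1, 3.1]. Speed limits (rad/s): [2.79, 2.79, 3.14, 3.14, 3.14, 3.14].

## Interface

Orientations are given as a unit quaternion [x, y, z, w].
In Python, from plant import env, move_gripper, solver, eyes gives the robot as it stands. Calls block until the motion is done:
- env.move_ptp(position, orientation): joint-space move of the TCP to a pose.
- env.movel(position, rot=None, feed=0.15, f_stop=None): straight line of the TCP; rot=None keeps the orientation; feed is the mean speed in m/s. With f_stop (N) it stops when the force on the tool has changed by that much, and returns True; else False.
- env.set_joints(angles): joint-space move.
- move_gripper(opening, strength=None): finger opening in m; strength is the grip in N (None keeps the last); returns when the fingers have stopped.
- env.dwell(seconds).
- solver.ik(position, orientation): joint angles nearest the present ones, or None.
- env.sense(): the state.
- eyes.camera(name): name is "side" or "top" or "wrist"; returns a dict with "pixels" (400x640x3 uint8, red, green, blue), "fx", "fy", "cx", "cy" (pixels), "k1" (the pictures are not rectified: a ray, as slopes to the right and down, at radius r is drawn at 1 + k1 r^2 times it, then the intrinsics apply), "eye" and "rotation" of the camera in the world; the wrist camera has in their place "tool_from_camera" (4x4, takes a point from camera to tool coordinates, whose origin is the TCP and whose axes are the flange's). Camera axes: x right, y up, looking along -z (the intrinsics and any distortion apply to the point x, -y, -z); pixel columns grow to the right and rows downward; lengths in m; the calibration is good to about 2 mm. A picture is of the moment at which its call begins: read the wrist's pose just before it. There is no depth.
A pose or a line that the arm cannot do raises env.Unreachable and nothing moves.
- env.hand_in(): hands the job in; it is judged then, once.
Trained networks look in a picture, given as the dict that the camera call returned (one of the last four; its "shot" number tells which), for a name from the list of things; names that differ only in an ending like _2 or _b are one class to them, and where a whole thing is asked for, a point or a joint stands for the part that bears it (a point fixed in the world has none). Each returns a list of dicts, best first, with "conf" (0 to 1); they miss things now and then, are a little off and sometimes report something else, mostly with a low value. They report only what shows in the picture. A call takes as long as a camera call.
- eyes.recognise(picture, target): "point" ([x, y, z] in m, in world coordinates, good to about 4 mm: the middle of the surface that is visible of it).
- eyes.trace(picture, target): "region" (400x640 bool, what is visible of it).
The state is a dict: "time": time; "q": joint angles; "joint_velocities": joint speeds; "joint_efforts": joint torques, N m; "tcp_pos": TCP position; "ee_rot": TCP orientation; "wrist_force": force on the tool from outside, world axes, zero at the start; "wrist_torque": the same for the moment, N m; "finger_gap": finger opening in m; "grasp_force": force on a finger pad.
Only numpy, scipy, OpenCV 4.12 (cv2) and the standard library are available. Lean on these libraries where they do the work, as an engineer would, in place of code of your own. Each camera call takes 0.05 s, during which the arm holds its last target. There are 200 camera calls.

## Task

The finishing run is over: first throw the isolator's lever right over to off (away from its cable). Then use the pan's handle to tip the pan to about 45 degrees towards the wooden tray, and keep it there until both handle blanks have rolled into the tray; never tip it past 65 degrees. Finally set the pan level again and leave it so, with the blanks lying in the tray; do not touch the freshly finished blanks with the gripper, and do not knock over the glass jar.

Things in the scene. Friction and masses are not known exactly. Their poses are not given: they have to be found in the camera images.
- isolator: Fixed grey switch box, 110 (x) x 80 (y) x 65 mm high, with a knife-switch lever on top. Origin: centre of its underside; z up. A dark cable gland with a black cable stub, 50 mm long in all and 30 mm up, sticks out of its +x end.
- iso_lever (a joint): Angle (rad) of the isolator's lever: two copper-coloured arms on an axle along the box's y axis, 70 mm above the box's origin. 0 is upright; -0.65 (stop) leans to the box's +x, over the cable end: ON; +0.65 (stop) leans to -x, away from the cable: OFF. Weighted: past upright it falls to the stop by itself; about 2 N at the grip moves it.
- iso_grip (a point): Centre of the isolator lever's black cross grip, a horizontal bar 24 mm thick and 80 mm long along the box's y axis, 110 mm from the lever's axle.
- finisher: Fixed finishing machine: grey base 220 (x) x 150 (y) x 55 mm high with two upright cheeks that carry a steel tipping pan. Origin: centre of the base's underside; z up. The pan's axle runs along this x axis 150 mm above the origin. The tray stands on its -y side.
- pan (a joint): Tilt (rad) of the steel pan about its axle. 0 is level (handle upright); positive lowers the pouring edge and leans the handle to the machine's -y (0.785 = 45 degrees); negative leans it back. Range -0.35 to 1.3; friction holds it where it is left; about 3 N at the grip moves it.
- pan_lip (a point): Middle of the pan's open pouring edge, 85 mm from the axle on the machine's -y side and 18 mm below axle height when level. The pan is 174 mm along the axle and 150 mm across; its walls rise to 31 mm above the axle.
- pan_grip (a point): Centre of the black grip on the pan's handle: a bar 24 mm thick and 50 mm long parallel to the axle, on a 12 mm square upright fixed to the pan, outside the cheek at the machine's -x end (135 mm from its centre). 120 mm from the axle: above it when the pan is level.
- tray: Loose wooden tray, outside 210 (x) x 200 (y) x 40 mm high, walls 5 mm, 1.2 kg, under the pan's pouring edge. Origin: centre of its underside; z up.
- blank_a: Round dark wooden handle blank, 28 mm diameter, 110 mm long, 70 g, in the pan at the start. Origin at its centre; x along its length. It rolls.
- blank_b: A second blank, same as blank_a.
- jar: Loose closed amber glass jar, 66 mm diameter, 110 mm tall, near the isolator. Origin: centre of its underside; z up.

How it is judged:
By the outcome, as a careful person would: the job done as asked, in the order asked, and still so for the second after the job is handed in, with the robot touching nothing.
It also fails if it takes over 54 s, if anything falls off the work surface, if the arm or the gripper's body presses on something with over 40 N, if the wrist force passes 120 N, or if a joint passes its speed limit or range.

## Working session

There is one attempt and no reset: what is moved stays moved. The work goes in short steps, each a Python script; the robot and the scene stay as the last script left them, time stands still between calls to the robot, and variables do not carry over. Pictures are saved under pics/ and viewed, at most 10 in all, crops included, and the job is handed in when it is done.

```bash
mkdir -p pics; ls; cat > h.py <<'E'
import numpy as np, cv2
from plant import env, move_gripper, solver, eyes
def save(p,n): cv2.imwrite(f'pics/{n}.png', p['pixels'][:,:,::-1])
E
python3 - <<'E'
from h import *
s=env.sense(); print(s['time'],s['tcp_pos'],s['ee_rot'],s['finger_gap'])
ims=[]
for c in ('top','side'):
    p=eyes.camera(c); ims.append(p['pixels']); save(p,c)
    print(c,p['eye'],np.round(p['rotation'],3).tolist(),p['fx'],p['k1'])
    for t in ['isolator','iso_lever','iso_grip','finisher','pan','pan_lip','pan_grip','tray','blank_a','jar']:
        print(t,[(np.round(d['point'],3).tolist(),round(d['conf'],2)) for d in eyes.recognise(p,t)[:3]])
print(env.sense()['time'])
E
```

```text
pics
0.0 [0.15734764 0.60427701 0.23820914] [ 9.91884943e-01 -1.27133953e-01 -9.48972014e-05  1.09969350e-03] 0.08559052948441569
top [0.4231556  0.03892451 1.02678558] [-0.059, 0.052, 0.71, -0.699] 381.36088881451315 -0.025886018862886044
isolator [([0.433, 0.308, 0.062], 0.7)]
iso_lever [([0.472, 0.295, 0.165], 0.77)]
iso_grip [([0.474, 0.293, 0.167], 0.8)]
finisher [([0.593, -0.115, 0.135], 0.76), ([0.623, -0.055, 0.147], 0.27)]
pan [([0.606, -0.124, 0.136], 0.61)]
pan_lip [([0.606, -0.122, 0.135], 0.59)]
pan_grip [([0.604, -0.121, 0.141], 0.86)]
tray [([0.586, -0.306, 0.005], 0.57)]
blank_a [([0.628, -0.082, 0.155], 0.97), ([0.624, -0.051, 0.146], 0.93)]
jar [([0.594, 0.242, 0.109], 0.68)]
side [0.19358118 0.56506635 1.00723689] [-0.093, 0.313, 0.899, -0.292] 446.5484508455377 -0.09073295074311068
isolator [([0.428, 0.316, 0.061], 0.95)]
iso_lever [([0.604, -0.102, 0.14], 0.73), ([0.472, 0.301, 0.164], 0.69)]
iso_grip [([0.471, 0.298, 0.165], 0.64)]
finisher [([0.592, -0.074, 0.135], 0.75)]
pan [([0.604, -0.106, 0.143], 0.93), ([0.471, 0.298, 0.162], 0.19)]
pan_lip [([0.604, -0.102, 0.138], 0.6)]
pan_grip [([0.607, -0.106, 0.146], 0.91)]
tray []
blank_a [([0.623, -0.077, 0.151], 0.93), ([0.618, -0.05, 0.151], 0.51)]
jar [([0.589, 0.257, 0.089], 0.58)]
1.1
```

View pics/top.png

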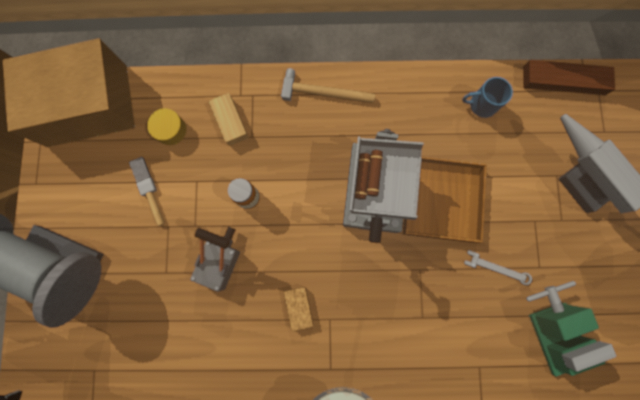

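View pics/side.png

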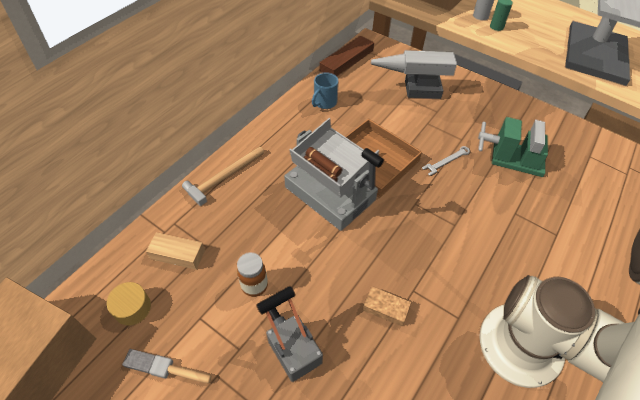

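Top view: the lever grip is at about (215,238) and leans up-image, with the jar at (243,193). The pan's black grip is at (376,229) and the tray is to its right. In the side view the lever grip is at (277,300) and the pan grip at (372,157). Next I'll triangulate both dark grips and fit the axes.

```bash
cat >> h.py <<'E'
from scipy.spatial.transform import Rotation as R
def rays(p,uv):
    uv=np.asarray(uv,float).reshape(-1,2)
    K=np.array([[p['fx'],0,p['cx']],[0,p['fy'],p['cy']],[0,0,1]])
    n=cv2.undistortPoints(uv[:,None],K,np.array([p['k1'],0,0,0,0.])).reshape(-1,2)
    r=p['rotation']; M=np.array(r) if np.shape(r)==(3,3) else R.from_quat(r).as_matrix()
    d=np.c_[n[:,0],-n[:,1],-np.ones(len(n))]@M.T
    return np.array(p['eye']),d/np.linalg.norm(d,axis=1)[:,None]
def plane(p,uv,z):
    e,d=rays(p,uv); return e+d*((z-e[2])/d[:,2])[:,None]
def tri(p1,a,p2,b):
    e1,d1=rays(p1,a);e2,d2=rays(p2,b);d1=d1[0];d2=d2[0]
    s=np.linalg.lstsq(np.c_[d1,-d2],e2-e1,rcond=None)[0]
    x,y=e1+s[0]*d1,e2+s[1]*d2
    return (x+y)/2,np.linalg.norm(x-y)
def dark(p,c,r=24,t=60):
    m=(p['pixels'].max(2)<t).astype(np.uint8); k=np.zeros_like(m); cv2.circle(k,c,r,1,-1); m&=k
    n,l,st,ce=cv2.connectedComponentsWithStats(m); i=1+np.argmax(st[1:,4])
    v,u=np.nonzero(l==i); return np.c_[u,v]
def axis(P):
    P=P[:,:2]-P[:,:2].mean(0); w,V=np.linalg.eigh(P.T@P/len(P)); v=V[:,1]
    return v,4*np.sqrt(w*.75)  # direction, approx extents
E
python3 - <<'E'
from h import *
T=eyes.camera('top');S=eyes.camera('side')
for n,ct,cs,z in (('iso',(215,238),(277,300),.165),('pan',(376,229),(372,157),.275)):
  for th in (45,60):
    a,b=dark(T,ct,t=th),dark(S,cs,t=th)
    x,e=tri(T,a.mean(0),S,b.mean(0)); print(n,th,len(a),len(b),a.mean(0),b.mean(0),x.round(4),round(e,4),*axis(plane(T,a,z)),*axis(plane(S,b,z)))
for t in ('isolator','pan','tray','blank_a'):
  for P,nm in ((T,'T'),(S,'S')):
    for d in eyes.trace(P,t)[:2]:
        v,u=np.nonzero(d['region']); r=cv2.minAreaRect(np.c_[u,v].astype(np.float32)); z={'isolator':.065,'pan':.17,'tray':.04,'blank_a':.15}[t]
        c=plane(P,cv2.boxPoints(r),z); print(t,nm,round(d['conf'],2),len(u),'mid',c.mean(0).round(3),'edges',(c[1]-c[0]).round(3)[:2],(c[2]-c[1]).round(3)[:2])
im=np.hstack([cv2.resize(T['pixels'][120:250,330:500],None,fx=2.3,fy=2.3,interpolation=2),cv2.resize(T['pixels'][170:300,170:330],None,fx=2.3,fy=2.3,interpolation=2)])
cv2.imwrite('pics/c.png',im[:,:,::-1])
E
```

```text
Traceback (most recent call last):
  File "h.py", line 21, in dark
    n,l,st,ce=cv2.connectedComponentsWithStats(m); i=1+np.argmax(st[1:,4])
                                                       ~~~~~~~~~^^^^^^^^^^
ValueError: attempt to get argmax of an empty sequence
```

```bash
python3 - <<'E'
from h import *
T=eyes.camera('top');S=eyes.camera('side')
for n,ct,cs,z in (('iso',(215,238),(277,300),.165),('pan',(376,229),(372,157),.275)):
  print(T['pixels'][ct[1],ct[0]],S['pixels'][cs[1],cs[0]])
  for th in (55,65,75):
   try:
    a,b=dark(T,ct,t=th),dark(S,cs,t=th)
    x,e=tri(T,a.mean(0),S,b.mean(0)); print(n,th,len(a),len(b),a.mean(0),b.mean(0),x.round(4),round(e,4),*axis(plane(T,a,z)),*axis(plane(S,b,z)))
   except Exception as ex: print(th,ex)
for t in ('isolator','pan','tray','blank_a'):
  for P,nm in ((T,'T'),(S,'S')):
    for d in eyes.trace(P,t)[:2]:
        v,u=np.nonzero(d['region']); r=cv2.minAreaRect(np.c_[u,v].astype(np.float32)); z={'isolator':.065,'pan':.17,'tray':.04,'blank_a':.15}[t]
        c=plane(P,cv2.boxPoints(r),z); print(t,nm,round(d['conf'],2),len(u),'mid',c.mean(0).round(3),'edges',(c[1]-c[0]).round(3)[:2],(c[2]-c[1]).round(3)[:2])
im=np.hstack([cv2.resize(T['pixels'][120:250,330:500],None,fx=2.3,fy=2.3,interpolation=2),cv2.resize(T['pixels'][170:300,170:330],None,fx=2.3,fy=2.3,interpolation=2)])
cv2.imwrite('pics/c.png',im[:,:,::-1])
E
```

```text
[61 47 36] [28 29 28]
iso 55 2 475 [228.  242.5] [275.63578947 301.12210526] [0.4852 0.2762 0.1049] 0.0268 [-0.99976172 -0.02182891] [0.         0.00390157] [0.2694058  0.96302675] [0.03399055 0.07555809]
iso 65 326 507 [215.97239264 237.84355828] [275.30177515 301.74161736] [0.4849 0.2917 0.1354] 0.0046 [0.18774422 0.98221795] [0.0303843  0.08280815] [0.22768362 0.97373516] [0.03697063 0.07602996]
iso 75 388 540 [216.22680412 237.58247423] [275.35       302.25740741] [0.4854 0.2918 0.1326] 0.0039 [0.17212836 0.98507453] [0.03341996 0.08556984] [0.1917379  0.98144617] [0.04113454 0.07651564]
[60 49 41] [64 61 59]
pan 55 21 225 [379.71428571 226.76190476] [372.75555556 160.94222222] [ 0.4919 -0.0783  0.2404] 0.0036 [-0.98555571  0.16935154] [0.00402348 0.02574687] [-0.66639207  0.74560151] [0.03533387 0.07653398]
pan 65 266 340 [375.53759398 228.70676692] [371.82352941 163.16764706] [ 0.4883 -0.0689  0.2432] 0.0023 [-0.99010887  0.1403012 ] [0.02191713 0.04655506] [-0.51292563  0.85843305] [0.03697132 0.08977669]
pan 75 338 363 [375.18047337 227.92307692] [371.58677686 163.25619835] [
[... 342 characters left out ...]
5] edges [ 0.002 -0.014] [-0.125  0.018]
pan T 0.55 4345 mid [ 0.596 -0.105  0.17 ] edges [ 0.266 -0.029] [-0.016 -0.158]
pan S 0.6 3175 mid [ 0.595 -0.096  0.17 ] edges [ 0.03  -0.198] [-0.26   0.058]
tray T 0.74 5612 mid [ 0.583 -0.285  0.04 ] edges [ 0.215 -0.035] [-0.028 -0.211]
tray S 0.65 2434 mid [ 0.578 -0.295  0.04 ] edges [-0.007 -0.245] [-0.227  0.104]
blank_a T 0.95 562 mid [ 0.629 -0.083  0.15 ] edges [ 0.112 -0.016] [-0.004 -0.03 ]
blank_a T 0.63 544 mid [ 0.622 -0.054  0.15 ] edges [ 0.113 -0.015] [-0.004 -0.029]
blank_a S 0.71 403 mid [ 0.627 -0.079  0.15 ] edges [ 0.006 -0.035] [-0.117  0.014]
blank_a S 0.5 150 mid [ 0.621 -0.056  0.15 ] edges [ 0.002 -0.013] [-0.114  0.018]
```

View pics/c.png

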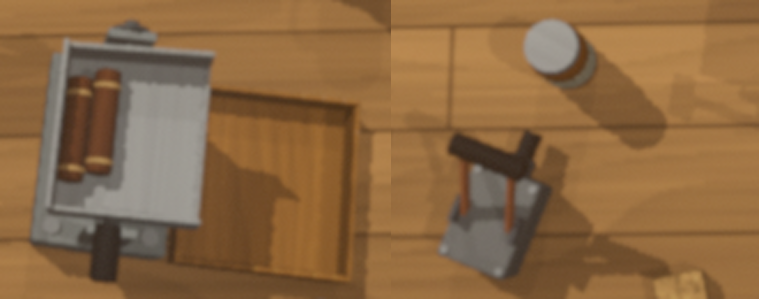

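The crops show the isolator yawed about -20° with its cable beyond the bar, and the machine yawed about -8°. The heights are known, so I'll refine each grip using its known height plane.

```bash
python3 - <<'E'
from h import *
T=eyes.camera('top');S=eyes.camera('side')
def op(p,c,r,t,k):
    m=(p['pixels'].max(2)<t).astype(np.uint8); g=np.zeros_like(m); cv2.circle(g,c,r,1,-1)
    m=cv2.morphologyEx(m,cv2.MORPH_OPEN,cv2.getStructuringElement(cv2.MORPH_ELLIPSE,(k,k)))&g
    n,l,st,ce=cv2.connectedComponentsWithStats(m); i=1+np.argmax(st[1:,4]); v,u=np.nonzero(l==i); return np.c_[u,v]
for n,P,c,r,t,k,z in (('isoT',T,(214,238),24,68,8,.160),('isoS',S,(277,300),24,50,9,.160),('panT',T,(376,229),16,68,7,.273),('panS',S,(372,157),13,55,5,.273),('panS',S,(372,157),13,70,5,.273)):
    a=op(P,c,r,t,k); q=plane(P,a,z); v,w=axis(q); print(n,len(a),a.mean(0).round(1),q.mean(0).round(4),'yaw of bar',round(np.degrees(np.arctan2(v[1],v[0])),1),w.round(3))
im=np.hstack([cv2.resize(S['pixels'][270:400,230:350],None,fx=3,fy=3,interpolation=2),cv2.resize(S['pixels'][100:230,270:400],None,fx=3,fy=3,interpolation=2)])
cv2.imwrite('pics/d.png',im[:,:,::-1])
E
```

```text
isoT 266 [216.5 239.3] [0.4778 0.2825 0.16  ] yaw of bar 73.1 [0.02  0.072]
isoS 399 [275.4 300. ] [0.481 0.297 0.16 ] yaw of bar 68.4 [0.023 0.075]
panT 273 [375.4 228.5] [ 0.4874 -0.0642  0.273 ] yaw of bar 171.0 [0.022 0.047]
panS 66 [374.8 162.5] [ 0.4715 -0.0505  0.273 ] yaw of bar -177.6 [0.016 0.028]
panS 263 [372.3 158.8] [ 0.4819 -0.0564  0.273 ] yaw of bar 150.0 [0.034 0.056]
```

View pics/d.png

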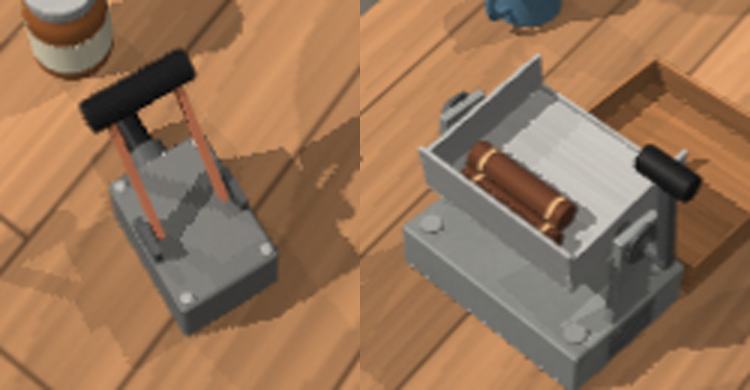

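```bash
cat >> h.py <<'E'
def down(yaw):  # tool down, closing axis along direction yaw (rad)
    y=np.array([np.cos(yaw),np.sin(yaw),0]); z=np.array([0,0,-1.]); return R.from_matrix(np.c_[np.cross(y,z),y,z]).as_quat()
E
python3 - <<'E'
from h import *
g=np.array([.479,.294,0]); yaw=np.radians(-21.6); bx=np.array([np.cos(yaw),np.sin(yaw),0])
q=down(yaw-np.pi/2)
move_gripper(0.0)
at=lambda d,z: g+bx*d+[0,0,z]
env.move_ptp(at(.046,.27),q)
print('descend',env.movel(at(.046,.157),feed=.12,f_stop=8))
f0=env.sense()['wrist_force']
print('push',env.movel(at(-.085,.157),feed=.07,f_stop=25))
s=env.sense();print(s['time'],s['tcp_pos'],s['wrist_force']-f0)
env.movel(at(-.06,.30),feed=.15)
env.dwell(.3)
T=eyes.camera('top');S=eyes.camera('side')
for P in(T,S):print([(np.round(d['point'],3).tolist(),round(d['conf'],2)) for d in eyes.recognise(P,'iso_grip')[:2]])
print('pan tri',*[tri(T,(375.7,229.6),S,b) for b in ((372.7,157.7),)])
print(env.sense()['time'])
save(T,'t2')
E
```

```text
descend False
push False
7.4667 [0.40020046 0.32519865 0.15699079] [-0.71801596  1.04642191 -0.1739742 ]
[([0.365, 0.33, 0.167], 0.77)]
[([0.383, 0.368, 0.155], 0.6), ([0.613, -0.074, 0.149], 0.35)]
pan tri (array([ 0.48555517, -0.06563474,  0.26620566]), np.float64(0.00019147788052472015))
9.0833
```

View pics/t2.png

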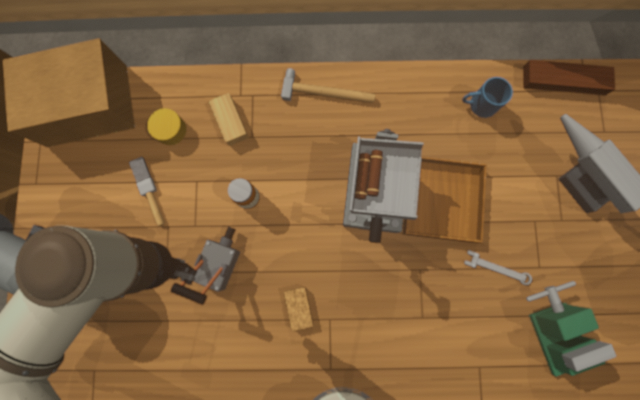

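The lever is off: its grip is at about (188,293), on the side away from the cable, and the jar still stands. Next I'll find the machine's base corners so I can place the axle.

```bash
python3 - <<'E'
from h import *
T=eyes.camera('top');S=eyes.camera('side')
print('T corners bl,br,tl',plane(T,[(344.5,225.5),(404.8,232),(354,144)],.055).round(4).tolist())
print('S corners (+,+),(-,+),(-,-)',plane(S,[(285.7,178.3),(342.7,217),(377.7,189.3)],.055).round(4).tolist())
ims=[cv2.resize(T['pixels'][125:250,335:425],None,fx=4.4,fy=4.4,interpolation=2),cv2.resize(S['pixels'][115:240,278:388],None,fx=3.6,fy=4.4,interpolation=2)]
cv2.imwrite('pics/e.png',np.hstack(ims)[:,:,::-1])
E
```

```text
T corners bl,br,tl [[0.5147, -0.0154, 0.055], [0.4957, -0.1684, 0.055], [0.7302, -0.0459, 0.055]]
S corners (+,+),(-,+),(-,-) [[0.7228, -0.0347, 0.055], [0.5221, -0.0198, 0.055], [0.4962, -0.1533, 0.055]]
```

View pics/e.png

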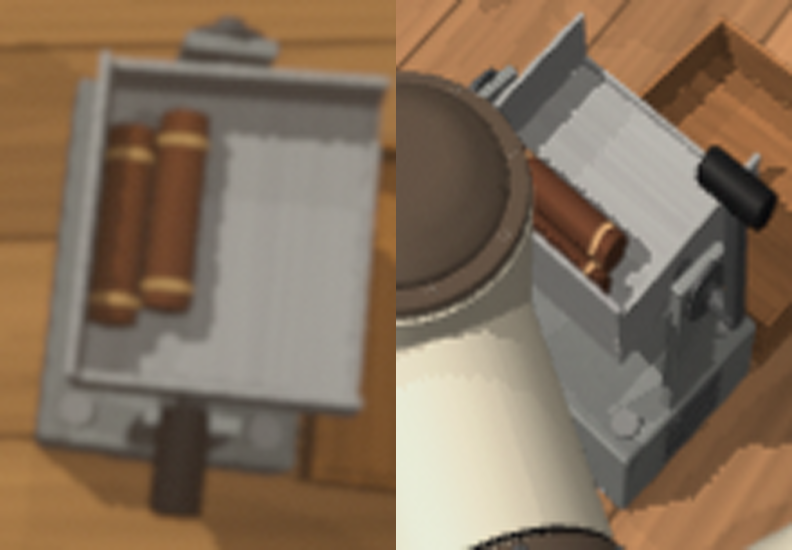

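The crop puts the base's -x edge midpoint at about (0.507,-0.087). So the grip, measured at y=-0.066, leans back by about 18 mm, meaning the pan starts at about -9° rather than level. I'll straddle the bar with the fingers, tilt the tool along with the pan, and use the axle as the reference. First I'll check that the path is reachable.

```bash
cat >> h.py <<'E'
yw=np.radians(-8.3); mx=np.array([np.cos(yw),np.sin(yw),0]); my=np.array([-np.sin(yw),np.cos(yw),0]); zz=np.array([0,0,1.])
AX=np.array([.483,-.0838,.150])
def pose(th,off=0,tcp_r=.113,sgn=1):
    "tool along handle at pan angle th, shifted off m in +tilt direction"
    u=-np.sin(th)*my+np.cos(th)*zz; v=-np.cos(th)*my-np.sin(th)*zz
    y=sgn*v; z=-u
    return AX+tcp_r*u+off*v, R.from_matrix(np.c_[np.cross(y,z),y,z]).as_quat()
E
python3 - <<'E'
from h import *
print(env.nose_length, env.sense()['q'].round(2) if hasattr(env.sense()['q'],'round') else env.sense()['q'])
for sg in (1,-1):
  for th,r in ((-.15,.23),(-.15,.113),(0,.113),(.4,.113),(.8,.113)):
    q=solver.ik(*pose(th,0,r,sg)); print(sg,th,None if q is None else np.round(q,2))
E
```

```text
0.008 [ 0.95  0.18 -0.13 -0.   -1.27  0.24]
1 -0.15 [ 0.31  0.09 -0.1   0.14 -1.45  1.09]
1 -0.15 [ 0.28  0.14 -0.33  0.15 -1.16  1.08]
1 0 [ 0.16  0.14 -0.27  0.   -1.16  1.27]
1 0.4 [-0.19  0.21 -0.11 -0.42 -1.3   1.74]
1 0.8 [-0.49  0.38  0.01 -0.74 -1.54  2.07]
-1 -0.15 [ 0.31  0.09 -0.1   0.14 -1.45 -2.05]
-1 -0.15 [ 0.28  0.14 -0.33  0.15 -1.16 -2.06]
-1 0 [ 0.16  0.14 -0.27  0.   -1.16 -1.88]
-1 0.4 [-0.19  0.21 -0.11 -0.42 -1.3  -1.4 ]
-1 0.8 [-0.49  0.38  0.01 -0.74 -1.54 -1.07]
```

```bash
python3 - <<'E'
from h import *
move_gripper(.055)
p,q=pose(-.154,0,.22); env.move_ptp(p,q)
p,q=pose(-.154,0,.113); hit=env.movel(p,feed=.1,f_stop=6); print('hit',hit,env.sense()['tcp_pos']-p)
if hit: raise SystemExit
move_gripper(.036,20); s=env.sense(); print(s['finger_gap'],s['grasp_force'],s['time'])
off=s['finger_gap']/2-.012; f0=np.array(s['wrist_force'])
for th in np.arange(-.05,.79,.12):
    p,q=pose(th,off); hit=env.movel(p,rot=q,feed=.05,f_stop=25); s=env.sense(); print(round(th,2),hit,(np.array(s['wrist_force'])-f0).round(1),round(s['time'],2))
    if hit: break
T=eyes.camera('top');S=eyes.camera('side');save(T,'t3')
cv2.imwrite('pics/f.png',np.hstack([cv2.resize(P['pixels'][100:260,a:a+160],None,fx=2.5,fy=2.5) for P,a in((T,320),(S,270))])[:,:,::-1])
for P in(T,S):print([(np.round(d['point'],3).tolist(),round(d['conf'],2)) for d in eyes.recognise(P,'blank_a')])
E
```

```text
hit False [0.00044286 0.00012566 0.00064845]
0.03624414483139049 0.0 12.7
-0.05 False [-0.  -0.4  0.6] 13.21
0.07 False [ 1.3  0.3 -0.3] 13.63
0.19 False [0.7 0.2 0.2] 14.06
0.31 False [ 1.4 -0.3 -0.1] 14.48
0.43 False [ 1.4 -0.3  0.7] 14.91
0.55 False [ 1.6 -0.  -0.9] 15.33
0.67 False [-0.1  0.2 -0.6] 15.76
0.79 False [ 0.4 -0.6 -0. ] 16.18
[([0.591, -0.361, 0.03], 0.78), ([0.583, -0.331, 0.031], 0.66)]
[([0.611, -0.364, 0.028], 0.58), ([0.593, -0.324, 0.03], 0.48)]
```

View pics/f.png

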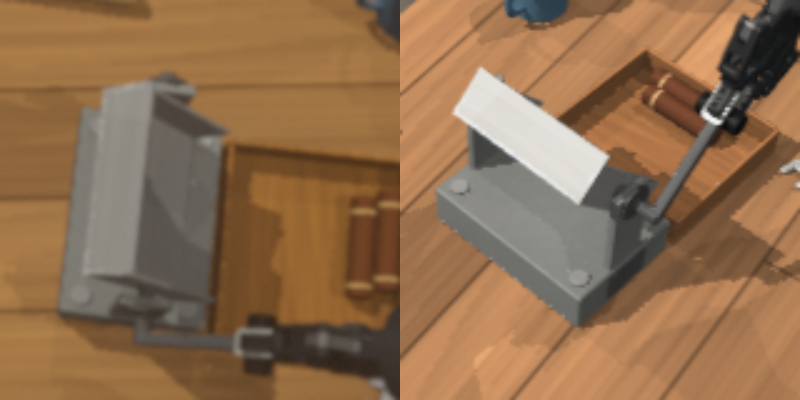

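The pan is at about 45° and both blanks lie in the tray, at (360–390,245) in the crop. Now I'll bring it back to level.

```bash
python3 - <<'E'
from h import *
env.dwell(.3)
s=env.sense(); off=s['finger_gap']/2-.012
for th in list(np.arange(.67,.05,-.12))+[0.]:
    p,q=pose(th,-off); hit=env.movel(p,rot=q,feed=.05,f_stop=25)
    if hit: print('hit',th); raise SystemExit
p,q=pose(0,0); env.movel(p,rot=q,feed=.03)
move_gripper(.055)
p,q=pose(0,0,.25); env.movel(p,rot=q,feed=.12)
env.move_ptp(p+np.array([-.06,.25,0]),q)
T=eyes.camera('top');S=eyes.camera('side')
cv2.imwrite('pics/g.png',np.hstack([cv2.resize(T['pixels'][110:260,330:500],None,fx=2.3,fy=3,interpolation=2),cv2.resize(S['pixels'][110:235,278:388],None,fx=3.6,fy=3.6,interpolation=2)]if 0 else [cv2.resize(P['pixels'][110:260,a:a+130],None,fx=3,fy=3,interpolation=2) for P,a in((T,335),(S,278))])[:,:,::-1])
for P in(T,S):print([(np.round(d['point'],3).tolist(),round(d['conf'],2)) for d in eyes.recognise(P,'blank_a')])
a=dark(T,(380,229),16,68); print(a.mean(0),env.sense()['time'])
E
```

```text
[([0.584, -0.333, 0.026], 0.59)]
[]
[385.43430657 230.74452555] 22.9667
```

View pics/g.png

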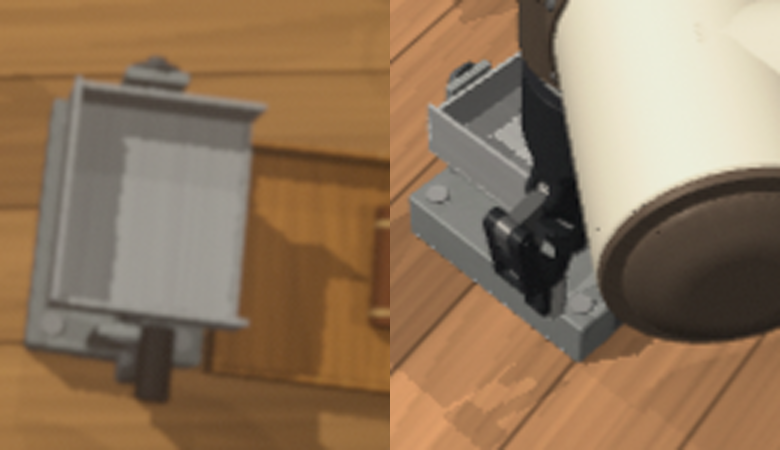

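```bash
python3 - <<'E'
from h import *
env.set_joints([1.575,.2,.008,0,-1.194,-.259])
T=eyes.camera('top');S=eyes.camera('side')
a=dark(T,(385,231),16,68); print(plane(T,a,.273).mean(0),'expect',AX+.12*zz)
for n,P in (('T',T),('S',S)):
    for t in('blank_a','jar','iso_grip','tray'):print(n,t,[(np.round(d['point'],3).tolist(),round(d['conf'],2)) for d in eyes.recognise(P,t)[:2]])
cv2.imwrite('pics/i.png',np.hstack([cv2.resize(P['pixels'][115:240,b:b+100],None,fx=4,fy=4,interpolation=2) for P,b in((T,338),(S,283))])[:,:,::-1])
print(env.sense()['time'])
E
```

```text
[ 0.48207752 -0.08356632  0.273     ] expect [ 0.483  -0.0838  0.27  ]
T blank_a [([0.585, -0.333, 0.03], 0.65), ([0.604, -0.091, 0.129], 0.2)]
T jar [([0.6, 0.239, 0.107], 0.96)]
T iso_grip [([0.367, 0.338, 0.167], 0.95)]
T tray [([0.614, -0.109, 0.131], 0.7)]
S blank_a [([0.591, -0.36, 0.033], 0.76), ([0.585, -0.325, 0.031], 0.69)]
S jar [([0.583, -0.326, 0.034], 0.68), ([0.59, 0.257, 0.09], 0.61)]
S iso_grip [([0.358, 0.345, 0.165], 0.77)]
S tray [([0.533, -0.312, 0.005], 0.66), ([0.359, 0.348, 0.167], 0.49)]
25.2583
```

View pics/i.png

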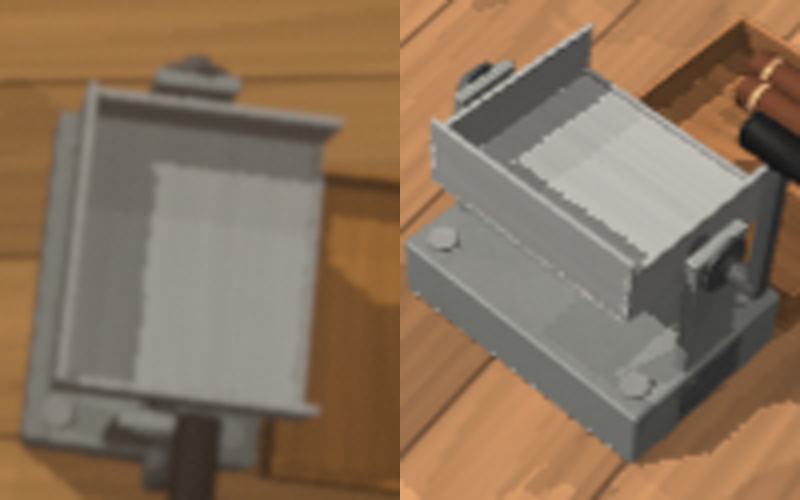

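```bash
python3 - <<'E'
from h import *
T=eyes.camera('top');S=eyes.camera('side')
X=[]
for n,t,s in (('far rear',(95,83),(37,122)),('far front',(340,125),(190,28)),('near rear',(62,380),(236,265)),('near front',(318,410),(375,168))):
    x,e=tri(T,(338+t[0]/4,115+t[1]/4),S,(283+s[0]/4,115+s[1]/4)); X.append(x); print(n,x.round(4),round(e,4),'local y',round((x-AX)@my,4))
for i in(0,2): d=X[i]-X[i+1]; print('tilt deg',np.degrees(np.arctan2(d[2],d@my)))
E
```

```text
far rear [ 0.7106 -0.0541  0.177 ] 0.0013 local y 0.0623
far front [ 0.6884 -0.1978  0.1636] 0.0014 local y -0.0832
near rear [ 0.538  -0.0291  0.1802] 0.0014 local y 0.062
near front [ 0.5245 -0.1799  0.1432] 0.0047 local y -0.0891
tilt deg 5.2990694067566855
tilt deg 13.778213813841713
```

The lever, jar and blanks are fine. The rim triangulation is noisy at around 5°, so I'll measure the level with the wrist camera, looking along the axle plane.

```bash
python3 - <<'E'
from h import *
c=eyes.camera('wrist'); M=np.array(c['tool_from_camera']); print(M.round(3).tolist(),c['fx'],c['k1'])
best=[]
tgt=AX+np.array([0,0,.04])+.02*mx
for el in (35,45,55,65):
  for d in (.25,.3,.35,.4):
    e=np.radians(el); f=np.cos(e)*mx-np.sin(e)*zz
    for roll in (0,180,90,-90):
      right=np.cross(f,zz); right/=np.linalg.norm(right); up=np.cross(right,f)
      r=np.radians(roll); x=np.cos(r)*right+np.sin(r)*up; y=np.cross(-f,x)
      C=np.eye(4); C[:3,:3]=np.c_[x,y,-f]; C[:3,3]=tgt-d*f
      W=C@np.linalg.inv(M); p=W[:3,3]; q=R.from_matrix(W[:3,:3]).as_quat()
      j=solver.ik(p,q)
      if j is not None: print(el,d,roll,p.round(3),np.round(j,2),'tip-grip',round(np.linalg.norm(p-AX-.12*zz),3))
E
```

```text
[[0.001, 0.965, 0.263, 0.067], [1.0, -0.001, -0.0, -0.0], [0.0, 0.263, -0.965, -0.134], [0.0, 0.0, 0.0, 1.0]] 287.62927999064715 -0.0352887434541122
35 0.25 0 [ 0.403 -0.072  0.225] [-0.79 -0.15 -0.92 -2.03 -0.68 -2.32] tip-grip 0.093
35 0.25 90 [ 0.416 -0.103  0.249] [-0.38 -0.19 -0.61 -1.13 -0.51 -1.92] tip-grip 0.073
35 0.3 0 [ 0.362 -0.066  0.254] [-0.62 -0.38 -0.86 -1.77 -0.45 -2.75] tip-grip 0.123
35 0.3 180 [ 0.396 -0.071  0.301] [ 0.34 -0.4  -1.03  0.8  -0.43 -2.7 ] tip-grip 0.094
35 0.3 90 [ 0.375 -0.098  0.278] [-0.27 -0.34 -0.67 -0.9  -0.47 -2.22] tip-grip 0.109
35 0.35 180 [ 0.355 -0.065  0.33 ] [ 0.55 -0.56 -1.    0.7  -0.69 -2.72] tip-grip 0.143
35 0.35 -90 [ 0.343 -0.034  0.306] [ 2.81 -1.18 -0.71 -0.8  -2.98  2.46] tip-grip 0.153
35 0.4 180 [ 0.315 -0.059  0.359] [ 0.91 -0.73 -0.97  0.69 -1.06 -2.88] tip-grip 0.192
35 0.4 -90 [ 0.302 -0.028  0.335] [ 2.9  -1.08 -0.63 -0.9  -2.9   2.31] tip-grip 0.2
45 0.25 180 [ 0.451 -0.079  0.283] [ 0.3  -0.19 -0.78  0.42 -0.54 -2.33] tip-grip 0.035
45 0.25 90 [ 0.427 -0.105  0.263] [-0.08 -0.21 -0.63 -0.58 -0.41 -2.65] tip-grip 0.0
[... 2078 characters left out ...]
p 0.073
65 0.3 90 [ 0.435 -0.106  0.328] [-0.04 -0.16 -0.38 -0.28 -0.91 -3.07] tip-grip 0.079
65 0.3 -90 [ 0.443 -0.048  0.328] [ 0.53 -0.17 -0.7   0.6  -0.96 -1.06] tip-grip 0.079
65 0.35 0 [ 0.392 -0.071  0.361] [ 0.45 -0.47 -0.88  0.64 -0.65  0.56] tip-grip 0.13
65 0.35 180 [ 0.444 -0.078  0.386] [ 0.23 -0.09 -0.24  0.06 -1.27 -1.96] tip-grip 0.122
65 0.35 -90 [ 0.422 -0.045  0.374] [ 0.59 -0.24 -0.63  0.55 -1.1  -1.03] tip-grip 0.126
65 0.4 0 [ 0.371 -0.068  0.407] [ 0.56 -0.55 -0.79  0.59 -0.85  0.58] tip-grip 0.177
65 0.4 180 [ 0.423 -0.075  0.431] [ 0.25 -0.13 -0.17  0.07 -1.38 -1.98] tip-grip 0.172
65 0.4 -90 [ 0.401 -0.042  0.419] [ 0.65 -0.29 -0.55  0.52 -1.25 -1.01] tip-grip 0.175
```

```bash
python3 - <<'E'
from h import *
import pickle
env.set_joints([.58,-.52,-.69,.39,-1.03,-2.44])
env.dwell(.2)
s=env.sense(); c=eyes.camera('wrist')
W=np.eye(4);W[:3,:3]=R.from_quat(s['ee_rot']).as_matrix();W[:3,3]=s['tcp_pos'];C=W@np.array(c['tool_from_camera'])
c['eye']=C[:3,3];c['rotation']=C[:3,:3]
pickle.dump({k:c[k] for k in('pixels','fx','fy','cx','cy','k1','eye','rotation')},open('w.pkl','wb'))
# predicted pixel of grip/axle
def proj(X):
    d=(np.array(X)-c['eye'])@c['rotation']; n=np.array([d[0],-d[1]])/-d[2]; n*=1+c['k1']*(n@n); return np.round([c['fx']*n[0]+c['cx'],c['fy']*n[1]+c['cy']],1)
for l in ((0,0,.12),(.025,.075,-.095),(.025,-.075,-.095)): print(l,proj(AX+l[0]*mx+l[1]*my+l[2]*zz))
im=c['pixels'][::-1,::-1]
cv2.imwrite('pics/w.png',cv2.resize(np.ascontiguousarray(im[0:400,120:520]),(800,600) if 0 else (600,600),interpolation=2)[:,:,::-1]); print(s['time'])
E
```

```text
(0, 0, 0.12) [318.3 239.1]
(0.025, 0.075, -0.095) [361.1 148.5]
(0.025, -0.075, -0.095) [274.8 148.9]
27.9833
```

View pics/w.png

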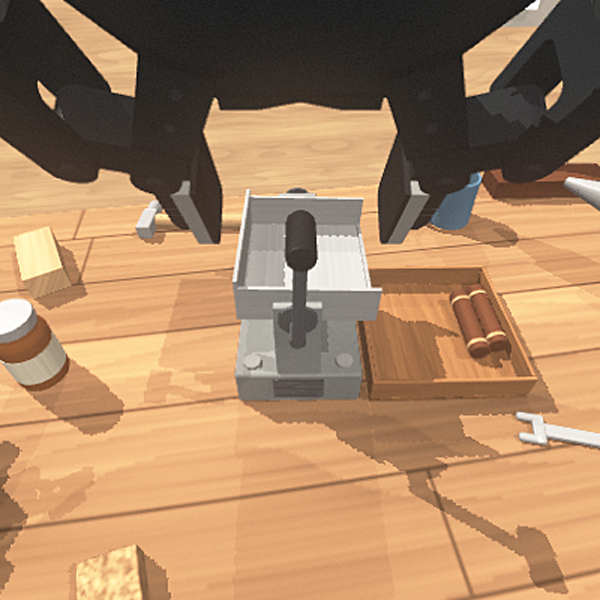

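The wrist view shows the handle foot at (298,340), the grip at (302,240) and the base middle at x≈299.5, with both blanks in the tray at (465–490,320). The pan is still tipped forward by about 2–3°, so I'll nudge it back by about 0.045 rad.

```bash
python3 - <<'E'
from h import *
th=0.0
p,q=pose(th,0,.22); env.move_ptp(p,q)
p,q=pose(th,0,.113)
if env.movel(p,feed=.1,f_stop=6): print('hit'); raise SystemExit
move_gripper(.036,20); off=env.sense()['finger_gap']/2-.012
p,q=pose(-.045,-off); print(env.movel(p,rot=q,feed=.03,f_stop=25))
p,q=pose(-.045,0); env.movel(p,rot=q,feed=.03)
move_gripper(.055)
p,q=pose(-.045,0,.25); env.movel(p,rot=q,feed=.15)
env.set_joints([.58,-.52,-.69,.39,-1.03,-2.44])
env.dwell(.2)
c=eyes.camera('wrist'); im=np.ascontiguousarray(c['pixels'][::-1,::-1])
import pickle; w=pickle.load(open('w.pkl','rb')); im0=np.ascontiguousarray(w['pixels'][::-1,::-1])
for i in (im0,im):
    m=i.max(2)<75; o=[]
    for r in (150,155,160,165,170):
        x=np.nonzero(m[r,290:350])[0]; o.append(round(290+x.mean(),1) if len(x) else None)
    print(o)
print([(np.round(d['point'],3).tolist(),round(d['conf'],2)) for P in [eyes.camera('side')] for d in eyes.recognise(P,'blank_a')],env.sense()['time'])
E
```

```text
False
[np.float64(320.5), np.float64(321.6), np.float64(322.0), np.float64(322.2), np.float64(320.5)]
[np.float64(316.8), np.float64(317.3), np.float64(317.5), np.float64(316.8), np.float64(315.0)]
[([0.581, -0.323, 0.029], 0.8), ([0.592, -0.358, 0.028], 0.51)] 38.35
```

```bash
python3 - <<'E'
from h import *
print(env.hand_in())
E
```

```text
the job is handed in; nothing more can be done
None
```

I handed the job in at about 38 s, and I have no verdict back: the isolator is off, both blanks lie in the tray, the pan is level to within about 2° by my measurements, and the jar is still standing.

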